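# Lock the bayonet lid onto the open canister

### The job

Close the open steel canister with the loose lid standing in front of it: set the lid in with its bar in line with the canister's two ears, push it down against the sprung seal, turn it a quarter-turn clockwise (seen from above) to lock it, and let go. It must stay down with its bar square to the ears, as on the closed canister beside it; leave the flour shaker where it stands.

Things in the scene. Friction and masses are not known exactly. Their poses are not given: they have to be found in the camera images.
- lid_grip (a point): Loose lid (mm), standing on its plug: steel disc 116 across, 8 thick; on it a black bar 64 long, 18 wide, 34 high; 86 high in all, 200 g. This point is on the lid's axis in the bar, 10 below the bar's top, 24 above the disc. x along the bar, y across its 18 mm width, z up; a half turn makes no difference. Above canister_mouth it is at 42 resting unlocked, 33 pressed right down, 36 locked.
- lid_plug (a point): Underside of the same lid's plug, on the axis, 76 mm below lid_grip; same axes. The plug (mm) is 48 across and 44 long below the disc, its lowest 18 tapering to 34 across. Two lugs 14 wide stand out of it in line with the bar, to 43 from the axis, 22 to 30 above this point; they are what locks.
- canister_mouth (a point): Open fixed canister (mm), 120 across: centre of its mouth, level with the rim, 90 above the worktop. x along the line of the two outer ears, z up. A 10 thick collar in the mouth has a 64 hole and two 70 degree notches on line x for the lugs. A black seal ring, up 10, carries the lid; 1 to 6 N press it down 9. Pressed to 35 or less, the lid turns clockwise to a stop at 100 degrees; 90 is right.
- flour_shaker: Bystander, to be left alone: loose upright steel shaker with a perforated top, 69 mm across, 102 mm high; origin at the centre of its underside, z up.
There are look-alikes about, which are no part of the job. What is shaped like the part that bears lid_grip but blue or orange is not meant.

How it is judged:
At the end, for the whole second after the job is handed in: Lid upright (within 7 degrees) in the open canister, grip point within 12 mm of the axis and held less than 39.5 mm above the rim (unlocked it stands at 42 mm), bar within 25 degrees of square to the ears; flour shaker left standing within 40 mm of its place (horizontal distance between lid_grip and canister_mouth below 0.012 m and z of lid_grip in the frame of canister_mouth below 0.0395 m and angle between the x axis of lid_grip and the y axis of canister_mouth, either way round below 0.44 rad and angle between lid_grip's own z axis and vertical below 0.12 rad); the robot touches nothing.
It fails at once if the flour shaker is shifted by more than 40 mm or knocked over (distance of flour_shaker from where it was at the start of the episode above 0.04 m or angle between flour_shaker's own z axis and vertical above 0.5 rad).
It also fails if it takes over 42 s, if anything falls off the work surface, if the arm or the gripper's body presses on something with over 40 N, if the wrist force passes 120 N, or if a joint passes its speed limit or range.

### The arm

A 6-joint arm with a two-finger parallel gripper is mounted at the origin on a cart in front of the work surface, level with it; the furniture and walls round the work are solid. World frame = base frame: x ahead of the robot, y to its left, z up, the work surface at z = 0. Lengths are in m, angles in rad, forces in N, time in s.
With the tool pointing down it reaches from about 0.35 to 0.975 m from the base axis. Payload 4.9 kg.
Tool frame: the origin (TCP) lies at the very end of the fingers, on their centre line; the grasp point (between the pads) lies 19 mm behind it; z points along the fingers, y is the line along which they close (so a half turn about z gives the same grasp; the last joint's range is limited). The gripper opens to 85 mm and grips with 20 to 120 N. Pads are 22 mm wide; open, the fingers measure 114 mm over their backs; the gripper's body (76 mm by 85 mm) begins 54 mm behind the grasp point. The pads swing forward as they close: fully open they stand 13 mm farther back than shut.
Start: joints at [-1.418, 0.053, 1.613, -0, 1.476, -0.119], TCP at [0.168, -0.602, 0.231] pointing down, gripper open.
Joint ranges: [-3.01, 3.01], [-1.01, 2.22], [0.06, 2.58], [-1.02, 4.17], [0.09, 2.62], [-3.14, 3.14]. Speed limits (rad/s): [2.57, 2.57, 3.14, 3.14, 3.14, 3.14].

### API

Orientations are given as a rotation vector (axis times angle).
In Python, from station import ctrl, imaging gives the robot as it stands.
- The arm moves only by the tool play_rows, never from a script. Its argument "series" is a list of rows, each a list of 3 entries, a list of its own where there are three numbers: the opening, from 0 (shut) to 1 (fully open), then the shift along the tool's x, y, z each as a share of 0.05 m, from -1 to 1, then the turn, a rotation vector about the tool's x, y, z each as a share of 8 degrees, from -1 to 1. In form: [[grip, [dx, dy, dz], [ax, ay, az]], ...]. A call has 1 to 8 rows; each row shifts and turns the commanded pose from where the row before left it, along the tool's axes as they then stand; what a row does not reach is not made up. A row lasts 1/8 s, in which the tool goes at most 62.5 mm and 10.7 degrees, less where a joint would pass 70% of its speed; a pose out of reach is approached as far as the arm can. A call with a number of a shift or a turn outside -1 to 1 is refused whole. A call with a gripper value outside its range is refused whole. The fingers move at their own pace and stop on an object; "force" is the grip in N (left out, the last holds). Time passes only in rows, so rows that do not move let the fingers close. It gives the time, the measured TCP pose, the force, the opening and the grip force at its end, in the units of the state.
- ctrl.get_obs(): the state, without advancing time (a new reading comes with each control period).
- imaging.get_image(name): name is "scene" or "top" or "wrist"; returns a dict with "color" (400x640x3 uint8, blue, green, red), "fx", "fy", "cx", "cy" (pixels), "extrinsics" (4x4, takes a point from world to camera coordinates); the wrist camera has in their place "hand_eye" (4x4, takes a point from camera to tool coordinates, whose origin is the TCP and whose axes are the flange's). Camera axes: x right, y down, z forward; pixel columns grow to the right and rows downward; lengths in m; the calibration is good to about 2 mm. A picture is of the moment at which its call begins: read the wrist's pose just before it. There is no depth.
- ctrl.finish_job(): hands the job in; it is judged then, once.
The state is a dict: "t": time; "q": joint angles; "dq": joint speeds; "effort": joint torques, N m; "tool_pos": TCP position; "tool_rot": TCP orientation; "contact_force": force on the tool from outside, world axes, zero at the start; "wrist_torque": the same for the moment, N m; "opening": finger opening in m; "grip_force": force on a finger pad.
Only numpy, scipy, OpenCV 4.12 (cv2) and the standard library are available. Lean on these libraries where they do the work, as an engineer would, in place of code of your own. Each camera call takes 0.05 s, during which the arm holds its last target. There are 200 camera calls.

## Working session

There is one attempt and no reset: what is moved stays moved. The work goes in short steps, Python scripts to look and compute and a tool call to move; the robot and the scene stay as the last step left them, time stands still between calls to the robot, and variables do not carry over. Pictures are saved under pics/ and viewed, at most 10 in all, crops included, and the job is handed in when it is done.

Besides the shell and the picture viewer there is one more tool, called after "Call:" as name(argument=value, ...), one argument or row to a line, values as JSON. play_rows: Moves the arm, as the interface text tells. Shift numbers are shares of 0.05 m and turn numbers shares of 8 degrees, none past 1 either way. Its arguments: {"type":"object","properties":{"series":{"type":"array"},"force":{"type":"number"}},"required":["series"]}

```bash
mkdir -p pics; cat > h.py <<'E'
import numpy as np, cv2
from scipy.spatial.transform import Rotation as R
from station import ctrl, imaging
def grab(n,f):
    o=ctrl.get_obs(); im=imaging.get_image(n); cv2.imwrite('pics/'+f,im['color'])
    if n=='wrist':
        T=np.eye(4);T[:3,:3]=R.from_rotvec(o['tool_rot']).as_matrix();T[:3,3]=o['tool_pos']
        E=np.linalg.inv(T@np.array(im['hand_eye']))
    else: E=np.array(im['extrinsics'])
    np.savez('pics/'+f+'.npz',E=E,k=[im['fx'],im['fy'],im['cx'],im['cy']])
    return im['color']
def ray(f,u,v,z):
    d=np.load('pics/'+f+'.npz');E=d['E'];fx,fy,cx,cy=d['k']
    C=np.linalg.inv(E);r=C[:3,:3]@[(u-cx)/fx,(v-cy)/fy,1];p=C[:3,3]
    return p+r*(z-p[2])/r[2]
def proj(f,P):
    d=np.load('pics/'+f+'.npz');E=d['E'];fx,fy,cx,cy=d['k']
    c=E[:3,:3]@P+E[:3,3];return np.array([fx*c[0]/c[2]+cx,fy*c[1]/c[2]+cy])
E
python3 - <<'E'
from h import *
a=grab('scene','s1.png');b=grab('top','t1.png')
o=ctrl.get_obs();print(o['t'],o['tool_pos'],R.from_rotvec(o['tool_rot']).as_matrix().round(3))
E
```

```text
0.1 [ 0.16770672 -0.60149356  0.23018692] [[ 0.963  0.268 -0.   ]
 [ 0.268 -0.963  0.002]
 [ 0.    -0.002 -1.   ]]
```

View pics/s1.png

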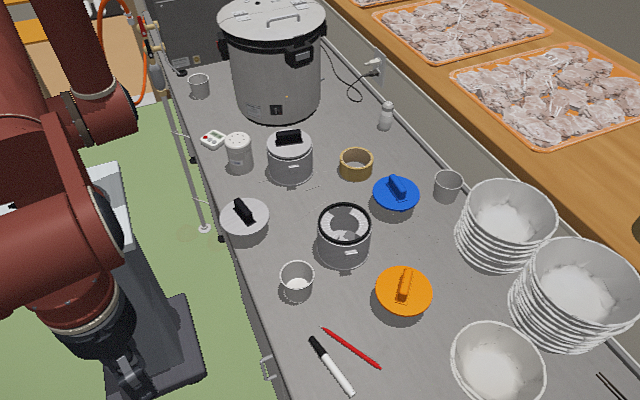

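View pics/t1.png

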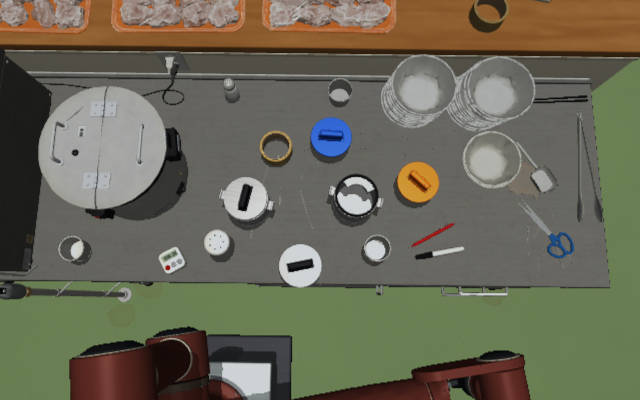

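Seen in the top view, these could be mistaken for the loose lid:
- The closed canister's lid at (245,198).
- The blue lid at (331,137).
- The orange lid at (418,182).

The steel disc with the black bar at (300,265), standing alone in front, is the loose lid. The open canister with the black ring is at (356,197), and the flour shaker is at (217,242). I'll check this in a crop.

```bash
python3 - <<'E'
from h import *
a=cv2.imread('pics/t1.png')[160:295,220:400];cv2.imwrite('pics/c1.png',cv2.resize(a,None,fx=4.4,fy=4.4,interpolation=cv2.INTER_CUBIC))
for n,u,v,z in [('lid',300,265,.086),('can',356,197,.09),('shaker',217,242,.102)]: print(n,ray('t1.png',u,v,z).round(3))
E
```

```text
lid [ 0.405 -0.236  0.086]
can [ 0.587 -0.382  0.09 ]
shaker [ 0.46  -0.019  0.102]
```

View pics/c1.png

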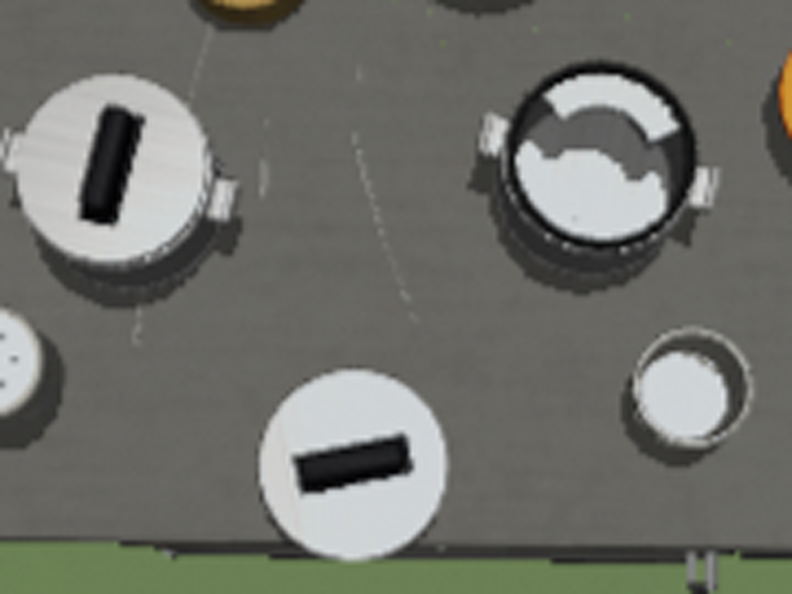

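The crop confirms it. The loose lid is centred near crop (353,463), with its bar running from (302,474) to (408,452). The open canister is centred near (602,153), with ears at (493,133) and (706,186). I'm setting out above the lid.

Call:
play_rows(
  series=[
    [1,[0.8,-0.72,0],[0,0,0]],
    [1,[0.8,-0.72,0],[0,0,0]],
    [1,[0.8,-0.72,0],[0,0,0]],
    [1,[0.8,-0.72,0],[0,0,0]],
    [1,[0.8,-0.72,0],[0,0,0]],
    [1,[0.8,-0.72,0],[0,0,0]],
    [1,[0.8,-0.72,0],[0,0,0]],
    [1,[0.8,-0.72,0],[0,0,0]],
  ],
  force=60,
)

```text
t: 1.1
tool_pos: [0.3992, -0.237, 0.231]
tool_rot: [-3.113, -0.425, -0.0]
contact_force: [0.6, 0.4, 0.3]
opening: 0.0854
grip_force: 0.0
```

Call:
play_rows(
  series=[
    [1,[0,0,0],[0,0,-1]],
    [1,[0,0,0],[0,0,-1]],
    [1,[0,0,0],[0,0,-1]],
    [1,[0,0,0],[0,0,-1]],
    [1,[0,0,0],[0,0,-1]],
    [1,[0,0,0],[0,0,-1]],
    [1,[0,0,0],[0,0,-1]],
    [1,[0,0,0],[0,0,-1]],
  ],
)

```text
t: 2.1
tool_pos: [0.3984, -0.2385, 0.2307]
tool_rot: [-2.409, -2.015, 0.0]
contact_force: [-0.5, -0.3, 0.1]
opening: 0.0854
grip_force: 0.0
```

```bash
cat >> h.py <<'E'
def c(u,v,z): return ray('t1.png',220+u/4.4-.4,160+v/4.4-.4,z)
def ang(a,b): d=b-a; return np.degrees(np.arctan2(d[1],d[0]))
def goto(P,yaw):
    "shift (units of tool axes) and turn (units) needed to bring the TCP to P with tool x at yaw deg"
    o=ctrl.get_obs();M=R.from_rotvec(o['tool_rot']).as_matrix()
    D=R.from_euler('zx',[yaw,180],degrees=True).as_matrix()
    print('t',o['t'],'pos',o['tool_pos'].round(4),'yaw',np.degrees(np.arctan2(M[1,0],M[0,0])).round(1),'F',np.round(o['contact_force'],1),'open',round(o['opening'],4))
    print('shift',(M.T@(np.array(P)-o['tool_pos'])/.05).round(3),'turn',np.degrees(R.from_matrix(M.T@D).as_rotvec()/8).round(3))
E
python3 - <<'E'
from h import *
print('bar',ang(c(408,452,.086),c(302,474,.086)),c(354,463,.086),'disc',c(353,464,.05))
print('ears',[ang(c(706,186,z),c(493,133,z)) for z in(.09,.07)],c(602,153,.09),(c(706,186,.08)+c(493,133,.08))/2)
goto([.405,-.236,.2],101)
grab('wrist','w1.png')
E
```

```text
bar 102.37383538093601 [ 0.40501456 -0.23586334  0.086     ] disc [ 0.40679353 -0.23414331  0.05      ]
ears [np.float64(76.40385879631935), np.float64(76.40385879631937)] [ 0.59394192 -0.38336547  0.09      ] [ 0.59197133 -0.38245864  0.08      ]
t 2.1 pos [ 0.3984 -0.2385  0.2307] yaw 79.8 F [-0.5 -0.3  0.1] open 0.0854
shift [0.072 0.121 0.615] turn [ 5.0000e-03 -1.0000e-02 -2.2395e+01]
```

View pics/w1.png

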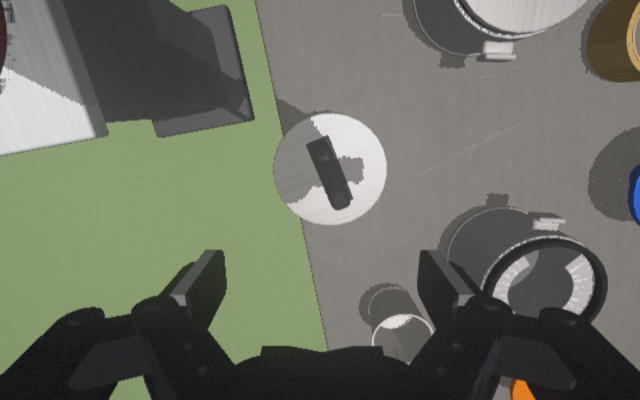

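The wrist view shows the loose lid's disc centred near (330,169), with the bar running from about (317,140) to (343,207). The open canister's rim is centred near (545,290).

```bash
sed -i "s/'zx'/'ZX'/" h.py; python3 - <<'E'
from h import *
f='w1.png'
print('disc',ray(f,330,169,.05),'bar',ray(f,329,173,.08),'ang',ang(ray(f,317,140,.08),ray(f,343,207,.08)))
print('can',ray(f,545,290,.095), 'disc edges',ray(f,274,169,.05),ray(f,387,169,.05))
goto([.406,-.235,.13],102)
a=cv2.imread('pics/w1.png')[100:240,260:400];cv2.imwrite('pics/c2.png',cv2.resize(a,None,fx=4,fy=4,interpolation=cv2.INTER_CUBIC))
E
```

```text
disc [ 0.40655187 -0.23261112  0.05      ] bar [ 0.40529749 -0.23022213  0.08      ] ang -78.97415995537142
can [ 0.59155568 -0.37761864  0.095     ] disc edges [ 0.35097592 -0.22263892  0.05      ] [ 0.46309809 -0.24275742  0.05      ]
t 2.15 pos [ 0.3985 -0.2385  0.2307] yaw 80.0 F [-0.4  0.6 -0.3] open 0.0847
shift [0.094 0.138 2.014] turn [-0.005 -0.005 -2.751]
```

View pics/c2.png

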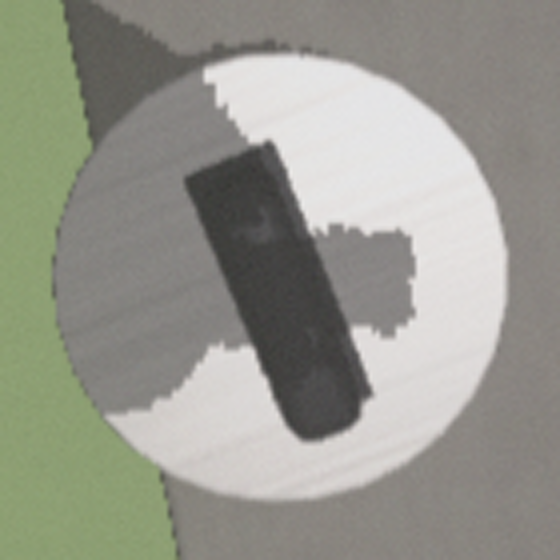

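Call:
play_rows(
  series=[
    [1,[0.13,0.12,0.6],[0,0,0]],
    [1,[0,0,0.6],[0,0,-0.9]],
    [1,[0,0,0.6],[0,0,-0.9]],
    [1,[0,0,0.6],[0,0,-0.9]],
    [1,[0,0,0.6],[0,0,0]],
    [1,[0,0,0.43],[0,0,0]],
    [1,[0,0,0],[0,0,0]],
    [1,[0,0,0],[0,0,0]],
  ],
)

```text
t: 3.15
tool_pos: [0.4062, -0.2337, 0.0606]
tool_rot: [1.995, 2.426, 0.0]
contact_force: [0.5, -0.4, 0.2]
opening: 0.0854
grip_force: 0.0
```

```bash
python3 - <<'E'
from h import *
goto([.406,-.2325,.059],101.5)
grab('wrist','w2.png')
E
```

```text
t 3.15 pos [ 0.4062 -0.2337  0.0606] yaw 101.1 F [ 0.5 -0.4  0.2] open 0.0854
shift [0.025 0.    0.032] turn [ 0.005  0.006 -0.046]
```

View pics/w2.png

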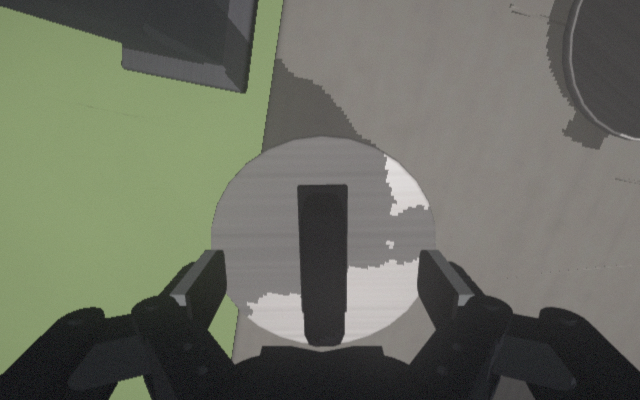

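The lid is centred between the open fingers, with its bar from (322,185) to (324,345) parallel to the pads. I'm closing the gripper.

Call:
play_rows(
  series=[
    [0,[0,0,0],[0,0,0]],
    [0,[0,0,0],[0,0,0]],
    [0,[0,0,0],[0,0,0]],
    [0,[0,0,0],[0,0,0]],
    [0,[0,0,0],[0,0,0]],
    [0,[0,0,0],[0,0,0]],
    [0,[0,0,0],[0,0,0]],
    [0,[0,0,0],[0,0,0]],
  ],
)

```text
t: 4.2
tool_pos: [0.406, -0.2335, 0.0601]
tool_rot: [1.994, 2.427, 0.0]
contact_force: [0.1, 0.5, 2.6]
opening: 0.0166
grip_force: 58.9
```

```bash
python3 - <<'E'
from h import *
print('disc centre',[ray('w2.png',323,v,.052).round(4) for v in (136,240,345)])
goto([.406,-.2325,.20],101.5)
E
```

```text
disc centre [array([ 0.3947, -0.1783,  0.052 ]), array([ 0.4046, -0.2287,  0.052 ]), array([ 0.4168, -0.2903,  0.052 ])]
t 4.2 pos [ 0.406  -0.2335  0.0601] yaw 101.2 F [0.1 0.5 2.6] open 0.0166
shift [ 0.019  0.005 -2.799] turn [ 0.003  0.002 -0.041]
```

Call:
play_rows(
  series=[
    [0,[0,0,-0.4],[0,0,0]],
    [0,[0,0,-0.7],[0,0,0]],
    [0,[0,0,-0.8],[0,0,0]],
    [0,[0,0,-0.8],[0,0,0]],
    [0,[0,0,-0.7],[0,0,0]],
    [0,[-0.4,0.18,0],[0,0,0]],
    [0,[-0.7,0.3,0],[0,0,0]],
    [0,[-0.9,0.36,0],[0,0,0]],
  ],
)

```text
t: 5.2
tool_pos: [0.4665, -0.3236, 0.2287]
tool_rot: [-1.993, -2.427, -0.0]
contact_force: [1.1, -0.8, -1.3]
opening: 0.017
grip_force: 58.9
```

Call:
play_rows(
  series=[
    [0,[-0.9,0.36,0],[0,0,0]],
    [0,[-0.9,0.36,0],[0,0,0]],
    [0,[-0.9,0.36,0],[0,0,0]],
    [0,[-0.7,0.3,0],[0,0,0]],
    [0,[0,0,0],[0,0,0.8]],
    [0,[0,0,0],[0,0,0.8]],
    [0,[0,0,0],[0,0,0.8]],
    [0,[0,0,0],[0,0,0.7]],
  ],
)

```text
t: 6.2
tool_pos: [0.5664, -0.4763, 0.2276]
tool_rot: [-2.47, -1.936, 0.001]
contact_force: [-0.0, -0.3, -1.4]
opening: 0.0169
grip_force: 59.1
```

```bash
python3 - <<'E'
from h import *
goto([.592,-.381,.23],76.4)
grab('wrist','w3.png')
E
```

```text
t 6.2 pos [ 0.5664 -0.4763  0.2276] yaw 76.2 F [-0.  -0.3 -1.4] open 0.0169
shift [ 1.974  0.042 -0.045] turn [-0.021 -0.011 -0.027]
```

View pics/w3.png

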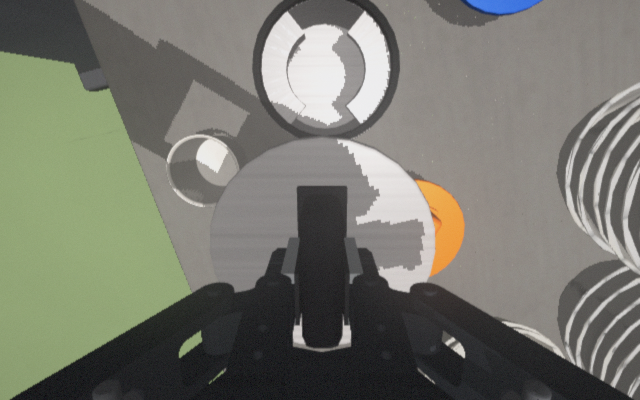

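The wrist view shows the lid held straight. The canister's ring is centred near (326,65) with radius about 74 px, and its notches sit above and below along the image vertical, so the yaw is right.

```bash
python3 - <<'E'
from h import *
for z in (.09,.1): print(z,ray('w3.png',326,65,z).round(4),'left/right',ray('w3.png',252,65,z).round(4),ray('w3.png',400,65,z).round(4),ray('w3.png',326,138,z).round(4))
c=(ray('w3.png',252,65,.1)+ray('w3.png',400,65,.1))/2
goto([.592,-.380,.20],76.4)
E
```

```text
0.09 [ 0.5921 -0.3794  0.09  ] left/right [ 0.5345 -0.3652  0.09  ] [ 0.6496 -0.3936  0.09  ] [ 0.5785 -0.4356  0.09  ]
0.1 [ 0.5917 -0.3804  0.1   ] left/right [ 0.5362 -0.3667  0.1   ] [ 0.6472 -0.3941  0.1   ] [ 0.5786 -0.4346  0.1   ]
t 6.25 pos [ 0.5664 -0.4763  0.2276] yaw 76.1 F [-0.4  0.5 -2.1] open 0.017
shift [1.992 0.035 0.556] turn [-0.02  -0.011 -0.041]
```

Call:
play_rows(
  series=[
    [0,[0.4,0.04,0],[0,0,0]],
    [0,[0.6,0,0],[0,0,0]],
    [0,[0.6,0,0],[0,0,0]],
    [0,[0.37,0,0],[0,0,-0.04]],
    [0,[0,0,0.4],[0,0,0]],
    [0,[0,0,0.6],[0,0,0]],
    [0,[0,0,0],[0,0,0]],
    [0,[0,0,0],[0,0,0]],
  ],
)

```text
t: 7.25
tool_pos: [0.592, -0.3821, 0.1798]
tool_rot: [2.464, 1.948, -0.0]
contact_force: [0.7, -0.6, -1.5]
opening: 0.0167
grip_force: 59.0
```

Call:
play_rows(
  series=[
    [0,[0,0,0.3],[0,0,0]],
    [0,[0,0,0.3],[0,0,0]],
    [0,[0,0,0.3],[0,0,0]],
    [0,[0,0,0.1],[0,0,0]],
    [0,[0,0,0],[0,0,0]],
  ],
)

```text
t: 7.88
tool_pos: [0.5919, -0.3813, 0.1289]
tool_rot: [-2.463, -1.948, 0.0]
contact_force: [1.0, -1.1, -1.9]
opening: 0.0169
grip_force: 59.1
```

```bash
python3 - <<'E'
from h import *
goto([.592,-.3805,.1065],76.4)
grab('wrist','w4.png')
E
```

```text
t 7.875 pos [ 0.5919 -0.3813  0.1289] yaw 76.7 F [ 1.  -1.1 -1.9] open 0.0169
shift [ 0.015 -0.     0.448] turn [-0.009 -0.004  0.037]
```

View pics/w4.png

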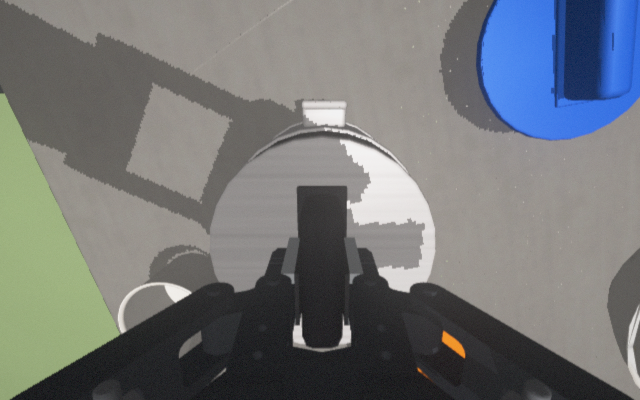

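The lid hovers over the canister, with the ear at (324,112) in line with the bar at u≈322. Pressing down next.

Call:
play_rows(
  series=[
    [0,[0,0,0.1],[0,0,0]],
    [0,[0,0,0.1],[0,0,0]],
    [0,[0,0,0.08],[0,0,0]],
    [0,[0,0,0.08],[0,0,0]],
    [0,[0,0,0],[0,0,0]],
    [0,[0,0,0],[0,0,0]],
  ],
)

```text
t: 8.68
tool_pos: [0.5922, -0.3815, 0.1125]
tool_rot: [2.464, 1.949, -0.0]
contact_force: [0.1, 0.9, 3.0]
opening: 0.0168
grip_force: 59.7
```

Call:
play_rows(
  series=[
    [0,[0,0,0.04],[0,0,0]],
    [0,[0,0,0.02],[0,0,0]],
    [0,[0,0,0],[0,0,0]],
  ],
)

```text
t: 9.05
tool_pos: [0.5923, -0.3816, 0.1091]
tool_rot: [2.464, 1.949, 0.0]
contact_force: [-1.5, 0.7, 3.8]
opening: 0.0173
grip_force: 59.9
```

Call:
play_rows(
  series=[
    [0,[0,0,0.03],[0,0,0]],
    [0,[0,0,0.02],[0,0,0]],
    [0,[0,0,0],[0,0,0]],
  ],
)

```text
t: 9.43
tool_pos: [0.5923, -0.3816, 0.1071]
tool_rot: [2.464, 1.949, 0.0]
contact_force: [-2.9, 1.2, 7.1]
opening: 0.0168
grip_force: 60.4
```

Call:
play_rows(
  series=[
    [0,[0,0,0],[0,0,0.6]],
    [0,[0,0,0],[0,0,0.8]],
    [0,[0,0,0],[0,0,0.8]],
    [0,[0,0,0],[0,0,0.8]],
    [0,[0,0,0],[0,0,0.8]],
    [0,[0,0,0],[0,0,0.7]],
  ],
)

```text
t: 10.18
tool_pos: [0.5927, -0.3825, 0.1071]
tool_rot: [2.945, 1.087, 0.001]
contact_force: [-0.3, 0.2, 5.1]
opening: 0.0169
grip_force: 60.1
```

```bash
python3 - <<'E'
from h import *
goto([.592,-.3815,.1065],-13.6)
print(ctrl.get_obs()['wrist_torque'])
E
```

```text
t 10.175 pos [ 0.5927 -0.3825  0.1071] yaw 40.5 F [-0.3  0.2  5.1] open 0.0169
shift [ 0.003 -0.024  0.012] turn [ 0.018 -0.008  6.765]
[0.09996832 0.34322442 0.13798697]
```

Turning freely; on with the rest.

Call:
play_rows(
  series=[
    [0,[0,0,0],[0,0,0.8]],
    [0,[0,0,0],[0,0,0.8]],
    [0,[0,0,0],[0,0,0.8]],
    [0,[0,0,0],[0,0,0.8]],
    [0,[0,0,0],[0,0,0.8]],
    [0,[0,0,0],[0,0,0.8]],
    [0,[0,0,0],[0,0,0.8]],
    [0,[0,0,0],[0,0,0.8]],
  ],
)

```text
t: 11.18
tool_pos: [0.5929, -0.3822, 0.1071]
tool_rot: [3.127, -0.293, 0.004]
contact_force: [-0.5, 0.1, 5.2]
opening: 0.0171
grip_force: 60.1
```

Call:
play_rows(
  series=[
    [0,[0,0,0],[0,0,0.3]],
    [0,[0,0,0],[0,0,0]],
    [0,[0,0,0],[0,0,0]],
  ],
)

```text
t: 11.55
tool_pos: [0.5929, -0.3822, 0.1071]
tool_rot: [3.12, -0.353, 0.004]
contact_force: [-0.1, 0.4, 4.3]
opening: 0.0172
grip_force: 60.0
```

```bash
python3 - <<'E'
from h import *
goto([.592,-.3815,.110],-13.6)
print(ctrl.get_obs()['wrist_torque'])
E
```

```text
t 11.55 pos [ 0.5929 -0.3822  0.1071] yaw -12.9 F [-0.1  0.4  4.3] open 0.0172
shift [-0.021 -0.009 -0.058] turn [ 0.006 -0.019  0.085]
[ 0.257266    0.13028019 -0.00234935]
```

Call:
play_rows(
  series=[
    [0,[0,0,-0.03],[0,0,0]],
    [0,[0,0,-0.03],[0,0,0]],
    [0,[0,0,0],[0,0,0]],
    [1,[0,0,0],[0,0,0]],
    [1,[0,0,0],[0,0,0]],
    [1,[0,0,0],[0,0,0]],
    [1,[0,0,0],[0,0,0]],
    [1,[0,0,0],[0,0,0]],
  ],
)

```text
t: 12.55
tool_pos: [0.5921, -0.3814, 0.1092]
tool_rot: [-3.122, 0.353, 0.0]
contact_force: [-0.6, 0.2, -1.0]
opening: 0.0854
grip_force: 0.0
```

Call:
play_rows(
  series=[
    [1,[0,0,0],[0,0,0]],
    [1,[0,0,-0.3],[0,0,0]],
    [1,[0,0,-0.6],[0,0,0]],
    [1,[0,0,-0.8],[0,0,0]],
    [1,[0,0,-0.8],[0,0,0]],
    [1,[0,0,-0.4],[0,0,0]],
    [1,[0,0,0],[0,0,0]],
  ],
)

```text
t: 13.42
tool_pos: [0.5929, -0.3821, 0.257]
tool_rot: [3.119, -0.353, 0.006]
contact_force: [-0.7, 0.6, -0.1]
opening: 0.0852
grip_force: 0.0
```

```bash
python3 - <<'E'
from h import *
goto([.592,-.3805,.2],-13.6)
w=grab('wrist','w5.png');s=grab('scene','s5.png')
s=cv2.resize(s[100:300,180:460],None,fx=2,fy=2,interpolation=cv2.INTER_CUBIC)
w=cv2.resize(w,None,fx=.6,fy=.6)
out=np.zeros((400,800,3),np.uint8);out[:,:560]=s;out[:240,560:]=w[:, 70:310]
cv2.imwrite('pics/f.png',out)
E
```

```text
t 13.425 pos [ 0.5929 -0.3821  0.257 ] yaw -12.9 F [-0.7  0.6 -0.1] open 0.0852
shift [-0.029 -0.029  1.139] turn [ 0.013 -0.028  0.087]
```

View pics/f.png

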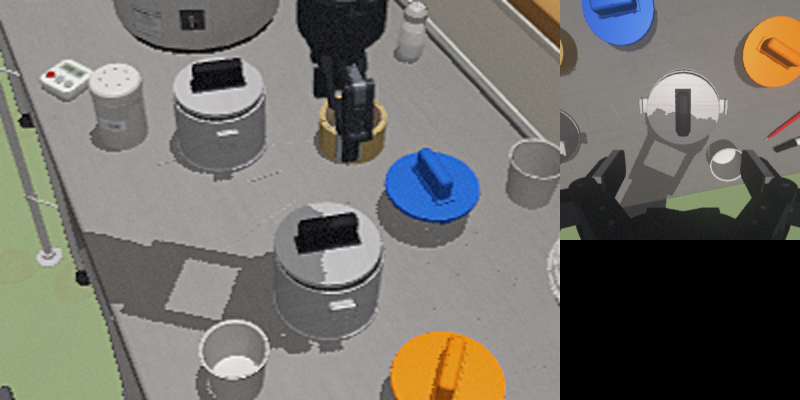

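The combined view shows the lid level on the open canister, with its bar square to the ears. The gap from disc to ear matches the closed canister once scaled (17 px against 14 px × 1.17), and the shaker at (118,105) hasn't moved. Handing in.

```bash
python3 -c "
from station import ctrl
print(ctrl.finish_job())"
```

```text
the job is handed in; nothing more can be done
None
```

The lid is in the open canister, pressed down, turned a quarter-turn clockwise and released. The last pictures show it seated with its bar square to the ears and the shaker in place. I handed the job in at about 13.5 s; no verdict came back.

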